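# Set the hob to heat 5 by fingertip and start it

## Task

With a fingertip, push the hob's heat selector round clockwise, click by click, to heat position 5 (counting the off mark as 0) without going past it, then press the start button down and let it come up again. Only push and press: do not pinch the pointer between the fingers, do not press start before the selector is on 5, and leave the pan, jar and bottle where they are.

Things in the scene. Friction and masses are not known exactly. Their poses are not given: they have to be found in the camera images.
- hob: Portable steel hob, a fixed flat box 340 (x) by 530 (y) by 70 mm. Origin on the table under the middle of the control deck, z up, front (-x) roughly to the robot. The control deck is the flat grey part of its top, 70 mm above the origin, y = -100 to 100 mm: selector axis at x = 60, y = 0, start button at x = -85, y = 0. The black plate with the pan is at y = 120 to 410.
- selector_axis (a point): Where the selector's vertical axis meets the deck's top. White marks lie flat on the deck 66 to 90 mm round it: a small ring for off (0), then clockwise seven bars for 1 to 7, each longer than the last. A spring detent resists with up to 0.13 N m (3 N at 45 mm from the axis) up to half way between two positions; past half way the selector snaps on by itself to the next one and stops there.
- selector (a joint): Angle of the heat selector in rad, clockwise from above, 0 (off, end stop) to 4.276 (position 7, end stop). Eight click positions 35 degrees apart: 0, 0.611, 1.222, 1.833, 2.443, 3.054 (position 5), 3.665, 4.276. At 0 the pointer points 122.5 degrees anticlockwise of the hob's +x axis; midway between positions 3 and 4 it points along +x. It starts on 0, 1 or 2.
- pointer_tip (a point): Outer end of the selector's pointer, on its top edge, 58 mm from the axis, 36 mm above the deck; turns with it. The selector is a black round hub, 56 mm across and 11 mm high, with a one-sided pointer bar on it: 16 mm wide, from 18 mm behind the axis to 58 mm ahead of it, upright sides from 11 to 36 mm above the deck, a white line on the top of its outer half.
- start_top (a point): Centre of the flat top of the start button, 22 mm above the deck when up: a black round cap of 34 mm diameter in a dark steel collar of 50 mm diameter and 12 mm height, 145 mm from the selector axis on the side of the robot. It moves down with the button.
- start (a joint): Travel of the start button in m: 0 up, 0.006 fully down, which takes about 5 N; it springs back up.
- pan: Bystander: loose empty two-handled steel pan, 256 mm across, 45 mm high, 0.9 kg, on the cooking plate. Origin under its centre.
- jar: Bystander: loose small glass spice jar with a steel lid, 48 mm across, 80 mm high, standing on the table on the deck's outer (-y) side. Origin under its centre.
- bottle: Bystander: loose pale plastic bottle, 62 mm across, 190 mm high, standing on the table beyond the jar. Origin under its centre.

How it is judged:
By the outcome, as a careful person would: the job done as asked, in the order asked, and still so for the second after the job is handed in, with the robot touching nothing.
It also fails if it takes over 64 s, if anything falls off the work surface, if the arm or the gripper's body presses on something with over 40 N, if the wrist force passes 120 N, or if a joint passes its speed limit or range.

## Robot

A 7-joint arm with a two-finger parallel gripper is mounted at the origin on the work surface. World frame = base frame: x ahead of the robot, y to its left, z up, the work surface at z = 0. Lengths are in m, angles in degrees, forces in N, time in s.
With the tool pointing down it reaches from about 0.425 to 1.025 m from the base axis. Payload 3.6 kg.
Tool frame: the origin (TCP) lies at the very end of the fingers, on their centre line; the grasp point (between the pads) lies behind it (pinch_z is the z of the grasp point in the tool frame, in m); z points along the fingers, y is the direction in which the jaws open and shut (so a half turn about z gives the same grasp; the last joint's range is limited). The gripper opens to 85 mm and grips with 20 to 120 N. Pads are 22 mm wide; open, the fingers measure 114 mm over their backs; the gripper's body (76 mm by 85 mm) begins 54 mm behind the grasp point. The pads swing forward as they close: fully open they stand 13 mm farther back than shut.
Start: joints at [69.414, 33.873, 2.773, 92.16, -1.908, 54.013, -1.931], TCP at [0.19, -0.7, 0.231] pointing down, gripper open.
Joint ranges: [-153.93, 153.93], [-27.13, 128.08], [-72.61, 78.16], [10.71, 143.7], [-87.88, 267.88], [4.46, 118.87], [-176.78, 176.78]. Speed limits (degrees/s): [147.25, 147.25, 180, 180, 180, 180, 180].

## Interface

Orientations are given as [roll, pitch, yaw] about the fixed x, y, z axes, in that order (R = Rz(yaw) Ry(pitch) Rx(roll)).
In Python, from bench import * gives the robot as it stands.
- The arm moves only by the shell command python3 -m pendant 'ROWS' [FORCE]. ROWS is JSON, a list of rows, each a list of 5 numbers: the shift along the tool's x, y, z in mm, then the turn about the tool's z in degrees, then the finger opening in mm, from 0 to 85.4. A call has 1 to 12 rows; each row shifts and turns the pose as measured when the row begins, along the tool's axes as they then stand; what a row does not reach is not made up. A row lasts 1/8 s, in which the tool goes at most 62.5 mm and 10.7 degrees, less where a joint would pass 70% of its speed; a pose out of reach is approached as far as the arm can. A call with a gripper value outside its range is refused whole. The fingers move at their own pace and stop on an object; FORCE is the grip in N (left out, the last holds). Time passes only in rows, so rows that do not move let the fingers close. It gives the time, the measured TCP pose, the force and the opening at its end, in the units of the state.
- get_state(): the state, without advancing time (a new reading comes with each control period).
- camera(name): name is "side" or "top"; returns a dict with "frame" (384x512x3 uint8, red, green, blue), "z_map" (384x512 float32, m along the optical axis (not along the pixel's ray), 0 where there is no reading), "intrinsics" (3x3 intrinsics, pixels), "dist" ([k1, k2, p1, p2, k3] as OpenCV has them; the pictures are not rectified), "R" (3x3) and "t" (3): a world point X has camera coordinates R X + t. Camera axes: x right, y down, z forward; pixel columns grow to the right and rows downward; lengths in m; the calibration is good to about 2 mm. A picture is of the moment at which its call begins.
- job_done(): hands the job in, once; it reports no verdict.
The state is a dict: "clock": time; "q": joint angles; "qd": joint speeds; "effort": joint torques, N m; "ee_pos": TCP position; "orientation": TCP orientation; "contact_force": force on the tool from outside, world axes, zero at the start; "wrist_torque": the same for the moment, N m; "width": finger opening in m.
Only numpy, scipy, OpenCV 4.12 (cv2) and the standard library are available. Lean on these libraries where they do the work, as an engineer would, in place of code of your own. Each camera call takes 0.05 s, during which the arm holds its last target. There are 200 camera calls.

## Working session

There is one attempt and no reset: what is moved stays moved. The work goes in short steps, Python scripts to look and compute and a shell command to move; the robot and the scene stay as the last step left them, time stands still between calls to the robot, and variables do not carry over. Pictures are saved under pics/ and viewed, about 8 in all and at most 12, crops included, and the job is handed in when it is done.

```bash
mkdir -p pics; python3 - <<'E'
from bench import *
import cv2,numpy as np
s=get_state(); print({k:np.round(v,3).tolist() for k,v in s.items()})
for n in("top","side"):
    c=camera(n); cv2.imwrite(f"pics/{n}0.png",c["frame"][:,:,::-1]); np.savez(f"pics/{n}0.npz",**c)
    print(n,c["intrinsics"].tolist(),c["dist"],c["R"].round(3).tolist(),c["t"], (-c["R"].T@c["t"]))
E
```

```text
{'clock': 0.0, 'q': [69.414, 33.927, 2.767, 92.238, -1.908, 54.013, -1.931], 'qd': [0.153, -0.023, 0.014, -0.068, -0.021, -0.018, 0.08], 'effort': [0.0, -54.87, 1.546, -19.812, 0.009, 0.009, 0.0], 'ee_pos': [0.19, -0.699, 0.23], 'orientation': [-179.869, 0.008, 15.234], 'contact_force': [0.645, -0.128, 0.169], 'wrist_torque': [-0.026, 0.009, -0.071], 'width': 0.085}
top [[468.7720962115452, 0.0, 255.52524636354102], [0.0, 468.7720962115452, 189.22989854532037], [0.0, 0.0, 1.0]] [-0.03868225  0.          0.          0.          0.        ] [[-0.025, -0.999, -0.026], [-0.982, 0.03, -0.185], [0.185, 0.021, -0.982]] [-0.00258351  0.60750488  1.19913497] [ 0.37467571 -0.04587078  1.29015794]
side [[382.7719683371015, 0.0, 257.37855678539336], [0.0, 382.7719683371015, 190.82108139485896], [0.0, 0.0, 1.0]] [-0.02303228  0.          0.          0.          0.        ] [[-0.858, -0.514, 0.002], [-0.34, 0.565, -0.752], [0.386, -0.645, -0.66]] [0.47259817 0.29750185 0.65283031] [0.25487787 0.496116   0.6534141 ]
```

View pics/top0.png

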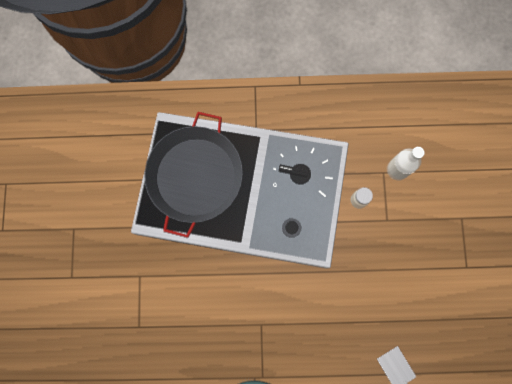

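View pics/side0.png

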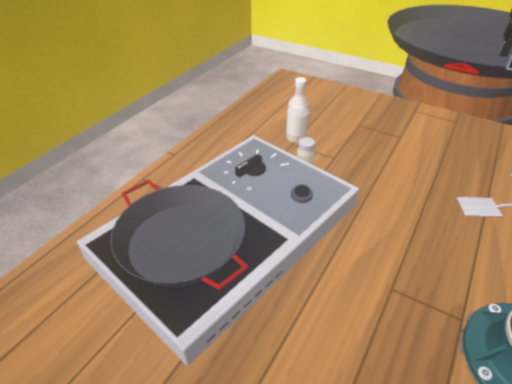

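The selector pointer seems to be on position 1: in the top view the axis is at about (300,174), the pointer tip at (281,168), the off ring at (275,185) and bar 1 at (275,169). Start is at (291,228), and the jar and bottle are to the right, at (362,197) and (405,163). Next I'll measure the hob pose from the marks and the start button.

```bash
cat > h.py <<'E'
import numpy as np,cv2
def ray(c,uv,z):
    p=cv2.undistortPoints(np.array(uv,float).reshape(-1,1,2),c["intrinsics"],c["dist"]).reshape(-1,2)
    d=np.c_[p,np.ones(len(p))]@c["R"]; o=-c["R"].T@c["t"]
    return o+d*((z-o[2])/d[:,2])[:,None]
def proj(c,X):
    return cv2.projectPoints(np.array(X,float).reshape(-1,1,3),cv2.Rodrigues(c["R"])[0],c["t"],c["intrinsics"],c["dist"])[0].reshape(-1,2)
E
python3 - <<'E'
from h import *
from scipy.optimize import least_squares
c=dict(np.load("pics/top0.npz")); f=c["frame"]; 
g=f.min(2).astype(int)
m=np.zeros(g.shape,np.uint8); m[142:200,265:338]=(g[142:200,265:338]>165)
n,l,st,ce=cv2.connectedComponentsWithStats(m)
W=[]
for i in range(1,n):
    if st[i,4]<3 : continue
    v,u=np.where(l==i); w=g[v,u]-120.; uv=(np.average(u,weights=w),np.average(v,weights=w))
    X=ray(c,uv,.07)[0]; W.append(X[:2]); print(st[i].tolist(),np.round(uv,1),X.round(4))
d=np.zeros(g.shape,np.uint8); d[212:245,275:310]=g[212:245,275:310]<75
n,l,st,ce=cv2.connectedComponentsWithStats(d); i=1+np.argmax(st[1:,4]); print("start",st[i],ce[i],ray(c,ce[i],.085))
i0=ray(c,ce[i],.085)[0]
np.savez("pics/m.npz",W=np.array(W),s=i0)
cv2.imwrite("pics/crop0.png",cv2.resize(f[135:250,245:345,::-1],None,fx=5,fy=5,interpolation=cv2.INTER_NEAREST))
E
```

```text
[265, 142, 3, 14, 24] [265.5 146.9] [ 0.7199 -0.0494  0.07  ]
[316, 142, 22, 4, 50] [329.7 142.8] [ 0.7258 -0.2224  0.07  ]
[295, 146, 3, 5, 12] [295.9 148. ] [ 0.7141 -0.131   0.07  ]
[310, 147, 5, 7, 18] [312.2 150.2] [ 0.7068 -0.1744  0.07  ]
[280, 153, 4, 5, 12] [281.5 155. ] [ 0.6961 -0.0917  0.07  ]
[322, 159, 6, 5, 17] [324.7 161.1] [ 0.6756 -0.2064  0.07  ]
[273, 168, 3, 3, 7] [274.2 168.6] [ 0.6591 -0.0709  0.07  ]
[284, 168, 3, 1, 3] [285. 168.] [ 0.6599 -0.0999  0.07  ]
[325, 176, 8, 4, 23] [328.4 177.5] [ 0.6306 -0.2139  0.07  ]
[335, 181, 3, 19, 35] [336.4 192.6] [ 0.5893 -0.2328  0.07  ]
[273, 182, 4, 5, 17] [274.5 184.5] [ 0.616  -0.0703  0.07  ]
[318, 190, 8, 7, 24] [321.8 193.1] [ 0.5891 -0.1942  0.07  ]
start [285 221  14  14 142] [291.42957746 227.0915493 ] [[ 0.4999229  -0.10992434  0.085     ]]
```

View pics/crop0.png

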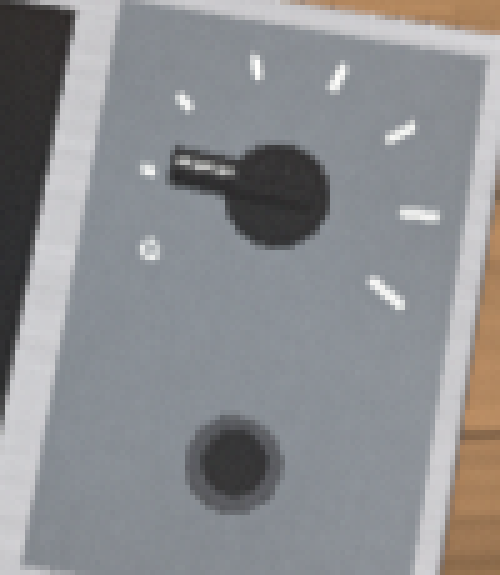

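The crop shows the pointer on bar 1, or very close to it. The start cap is the inner dark disc in its collar. Now I'll fit the hob pose.

```bash
cat > fit.py <<'E'
from h import *
from scipy.optimize import least_squares
c=dict(np.load("pics/top0.npz"))
S=ray(c,(291.43,227.09),.092)[0][:2]
M=[(274.5,184.5),(274.2,168.6),(281.5,155),(295.9,148),(312.2,150.2),(324.7,161.1),(328.4,177.5),(321.8,193.1)]
W=ray(c,M,.07)[:,:2]; k=np.arange(8)
def res(p):
    x,y,a=p; d=W-[x,y]; b=a+np.radians(122.5-35*k)
    e=-np.sin(b)*d[:,0]+np.cos(b)*d[:,1]
    s=S-[x,y]+145e-3*np.array([np.cos(a),np.sin(a)])
    return np.r_[e,s]
r=least_squares(res,[.64,-.14,-.1]); ax=r.x[:2]; a=r.x[2]
if __name__=="__main__":
    print("axis",ax.round(4),"yaw",np.degrees(a).round(2),"start",S.round(4),"res mm",(r.fun*1e3).round(1))
    print("radii",np.hypot(*(W-ax).T).round(4))
    u=np.array([np.cos(a),np.sin(a)])
    for uv in [(279.5,168.2),(285,168)]:
        P=ray(c,uv,.106)[0][:2]-ax; t=np.degrees(np.arctan2(P[1],P[0])-a); print("pointer",np.hypot(*P).round(4),t.round(1),"pos",((122.5-t)/35).round(2))
    for s in range(8):
        b=a+np.radians(122.5-35*s); print(s,np.degrees(b).round(1),(ax+.045*np.array([np.cos(b),np.sin(b)])).round(3))
    for nm,uv,z in [("jar",(365,191),.08),("bottle",(418,153),.19)]: print(nm,ray(c,uv,z))
E
python3 fit.py
```

```text
axis [ 0.6421 -0.1387] yaw -11.45 start [ 0.4992 -0.1096] res mm [-0.1 -0.2  0.  -0.1 -0.2  0.3  0.2  0.3 -0.8  0.3]
radii [0.0732 0.0698 0.0714 0.0724 0.0738 0.0755 0.0761 0.0769]
pointer 0.0555 91.8 pos 0.88
pointer 0.0415 88.4 pos 0.97
0 111.0 [ 0.626 -0.097]
1 76.0 [ 0.653 -0.095]
2 41.0 [ 0.676 -0.109]
3 6.0 [ 0.687 -0.134]
4 -29.0 [ 0.681 -0.16 ]
5 -64.0 [ 0.662 -0.179]
6 -99.0 [ 0.635 -0.183]
7 -134.0 [ 0.611 -0.171]
jar [[ 0.58941536 -0.30605565  0.08      ]]
bottle [[ 0.65912934 -0.41660768  0.19      ]]
```

```bash
python3 -m pendant '[[20,-16,0,0,0],[44,-36,0,0,0],[44,-36,0,0,0],[44,-36,0,0,0],[44,-36,0,0,0],[44,-36,0,0,0],[44,-36,0,0,0],[44,-36,0,0,0],[44,-36,0,0,0],[44,-36,0,0,0],[44,-36,0,0,0],[20,-16,0,0,0]]' 20; python3 -m pendant '[[0,0,0,-10,0],[0,0,0,-10,0],[0,0,0,-10,0],[0,0,0,-10,0],[0,0,0,-10,0],[0,0,0,-10,0],[0,0,0,-10,0],[0,0,0,-10,0],[0,0,0,-10,0],[0,0,0,-10,0],[0,0,0,-10,0],[0,0,0,-10,0]]'
cat > rel.py <<'E'
# target finger pose for frame angle p(world deg) -> shift in tool axes; also current frame angle
import sys,numpy as np
from bench import *
from fit import ax
def rel(P,yaw,z):
    s=get_state(); e=np.array(s["ee_pos"]); y=np.radians(s["orientation"][2])
    R=np.array([[np.cos(y),np.sin(y)],[np.sin(y),-np.cos(y)]])
    print("t",round(s["clock"],2),"ee",e.round(4),"ori",np.round(s["orientation"],1),"q7",round(s["q"][6],1),"w",round(s["width"],3),"F",np.round(s["contact_force"],1))
    print("shift mm x,y,z",(R.T@(np.array(P)-e[:2])*1e3).round(1),round((e[2]-z)*1e3,1),"turn",round((s["orientation"][2]-yaw+180)%360-180,1))
def finger(p,r=.042,o=.019):
    b=np.radians(p); return ax+r*np.array([np.cos(b),np.sin(b)])+o*np.array([-np.sin(b),np.cos(b)])
if __name__=="__main__":
    p=float(sys.argv[1]); z=float(sys.argv[2]); rel(finger(p),p+90,z)
    s=get_state(); d=np.array(s["ee_pos"][:2])-ax; y=np.radians(s["orientation"][2]-90); c,n=np.cos(y),np.sin(y)
    print("now frame",round(s["orientation"][2]-90,1),"radial,tangential mm",np.round([1e3*(d[0]*c+d[1]*n),1e3*(-d[0]*n+d[1]*c)],1))
E
python3 rel.py 90 .15
```

```text
clock: 1.6
ee_pos: [0.5586, -0.1809, 0.225]
orientation: [-179.6, 0.3, 14.9]
contact_force: [-0.4, 0.2, 0.5]
width: 0.0001
clock: 3.1
ee_pos: [0.556, -0.1754, 0.2198]
orientation: [-179.7, -1.0, 139.3]
contact_force: [0.2, -0.8, -0.1]
width: -0.0
t 3.1 ee [ 0.556  -0.1754  0.2198] ori [-179.7   -1.   139.3] q7 42.9 w -0.0 F [ 0.2 -0.8 -0.1]
shift mm x,y,z [  0.4 103.5] 69.8 turn -40.7
now frame 49.3 radial,tangential mm [-84.   41.4]
```

```bash
python3 -m pendant '[[0,26,0,0,0],[0,26,0,0,0],[0,26,0,0,0],[0,25,0,0,0],[0,0,17,-10,0],[0,0,17,-10,0],[0,0,17,-10,0],[0,0,17,-10,0],[0,0,0,0,0]]'; python3 rel.py 90 .15
```

```text
clock: 4.22
ee_pos: [0.6203, -0.0965, 0.1451]
orientation: [179.5, -1.4, -179.6]
contact_force: [-0.1, -0.2, 1.4]
width: 0.0
t 4.22 ee [ 0.6203 -0.0965  0.1451] ori [ 179.5   -1.4 -179.6] q7 65.2 w 0.0 F [-0.1 -0.2  1.4]
shift mm x,y,z [-2.8 -0.2] -4.9 turn 0.4
now frame -269.6 radial,tangential mm [42.3 21.5]
```

```bash
cat > look.py <<'E'
import sys
from h import *
from bench import *
n=sys.argv[1]; S=[]
for nm,(v0,v1,u0,u1) in (("top",(120,250,240,370)),("side",(110,240,190,320))):
    c=camera(nm); np.savez(f"pics/{nm}_{n}.npz",**c); S.append(cv2.resize(c["frame"][v0:v1,u0:u1,::-1],(400,400),interpolation=cv2.INTER_CUBIC))
cv2.imwrite(f"pics/{n}.png",np.hstack(S))
E
python3 look.py a
```

```text
(no output)
```

View pics/a.png

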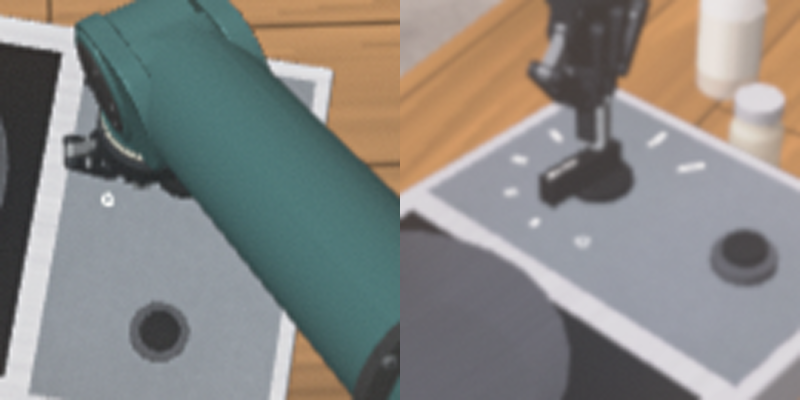

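The side view shows the closed fingers end at crop (593,145). The top view is blocked by the arm. I'll check this against the projected TCP.

```bash
python3 - <<'E'
from h import *
from fit import ax
c=dict(np.load("pics/side_a.npz"))
for X in ([.6203,-.0965,.1451],[*ax,.07],[*(ax+.058*np.array([np.cos(np.radians(76)),np.sin(np.radians(76))])),.106]):
    u=proj(c,X)[0]; print(u, 400+(u[0]-190)*400/130,(u[1]-110)*400/130, "depth there",c["z_map"][int(round(u[1]))-2,int(round(u[0]))],(c["R"]@X+c["t"])[2])
E
```

```text
[253.15625479 156.38528474] 594.3269378043515 142.72395304296973 depth there 0.8407186 0.8585178542961432
[254.69323187 169.70027847] 599.0560980521502 183.69316453162932 depth there 0.9326556 0.9436863325940239
[236.91515385 168.38982947] 544.3543195403008 179.6610137445316 depth there 0.89236027 0.8890425211764925
```

```bash
python3 -m pendant '[[0,0,15,0,0],[0,0,15,0,0],[0,0,15,0,0],[0,0,10,0,0],[-2,0,2,0,0],[0,0,0,0,0]]'; python3 rel.py 90 .088
```

```text
clock: 5.08
ee_pos: [0.6236, -0.0956, 0.0871]
orientation: [179.6, -1.1, -179.8]
contact_force: [-0.2, 0.2, -1.0]
width: 0.0001
t 5.08 ee [ 0.6236 -0.0956  0.0871] ori [ 179.6   -1.1 -179.8] q7 61.5 w 0.0 F [-0.2  0.2 -1. ]
shift mm x,y,z [ 0.5 -1.1] -0.9 turn 0.2
now frame -269.8 radial,tangential mm [43.1 18.4]
```

```bash
python3 -m pendant '[[-5.3,2,0,7,0],[-5.3,2,0,7,0],[-5.3,2,0,7,0],[-5.3,2,0,7,0],[-5.3,2,0,7,0],[0,0,0,0,0]]'; python3 rel.py 55 .088; python3 look.py b
```

```text
clock: 5.82
ee_pos: [0.6498, -0.0909, 0.0883]
orientation: [-179.6, -1.3, 144.1]
contact_force: [0.2, 0.3, -0.3]
width: -0.0001
t 5.83 ee [ 0.6498 -0.0909  0.0883] ori [-179.6   -1.3  144.1] q7 33.3 w -0.0 F [ 0.2  0.3 -0.3]
shift mm x,y,z [-2.1 -1.5] 0.3 turn -0.9
now frame 54.1 radial,tangential mm [43.2 21.8]
```

View pics/b.png

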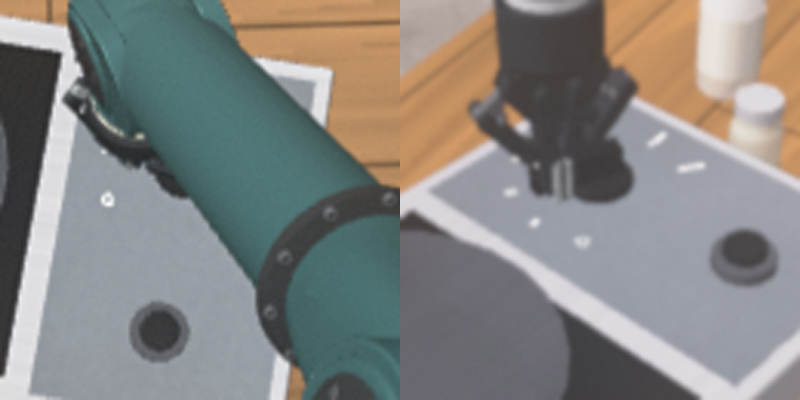

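The pointer is no longer visible in its old place and the finger force is about 0, which fits a snap to 2. I'll carry on round the arc.

```bash
python3 -m pendant '[[-6,1.6,0,7,0],[-6,1.6,0,7,0],[-5.6,1.8,0,7,0],[-5.6,1.8,0,7,0],[-5.6,1.8,0,7,0],[0,0,0,0,0]]'; python3 rel.py 20 .088
```

```text
clock: 6.68
ee_pos: [0.6725, -0.1031, 0.0881]
orientation: [-178.9, -1.3, 108.7]
contact_force: [0.4, -0.2, 0.0]
width: 0.0003
t 6.67 ee [ 0.6725 -0.1031  0.0881] ori [-178.9   -1.3  108.7] q7 7.6 w 0.0 F [ 0.4 -0.2  0. ]
shift mm x,y,z [-4.   1.3] 0.1 turn -1.3
now frame 18.7 radial,tangential mm [40.2 24. ]
```

```bash
python3 -m pendant '[[-4.5,1.3,0,-1,0],[-6,2,0,7,0],[0,0,0,0,0]]'; python3 rel.py 13 .088; python3 -m pendant '[[-6,2,0,7,0],[-6,2,0,7,0],[0,0,0,0,0]]'; python3 rel.py -1 .088
```

```text
clock: 7.05
ee_pos: [0.6786, -0.113, 0.0877]
orientation: [-178.7, -1.2, 103.0]
contact_force: [-0.5, -0.6, 0.6]
width: 0.0
t 7.05 ee [ 0.6786 -0.113   0.0877] ori [-178.7   -1.2  103. ] q7 4.1 w 0.0 F [-0.5 -0.6  0.6]
shift mm x,y,z [2.2 0.7] -0.3 turn 0.0
now frame 13.0 radial,tangential mm [41.3 16.8]
clock: 7.42
ee_pos: [0.683, -0.1202, 0.0872]
orientation: [-178.3, -1.2, 89.3]
contact_force: [0.3, 1.3, 1.4]
width: -0.0
t 7.42 ee [ 0.683  -0.1202  0.0872] ori [-178.3   -1.2   89.3] q7 -5.6 w -0.0 F [0.3 1.3 1.4]
shift mm x,y,z [-0.2  1.5] -0.8 turn 0.3
now frame -0.7 radial,tangential mm [40.6 19. ]
```

There is 1.3 N of resistance at frame -0.7°, so the selector is on 3 (6°) and being pushed. I'll push past -11.5°.

```bash
python3 -m pendant '[[-6,2.5,0,7,0],[-6,2.3,0,7,0],[0,0,0,0,0]]'; python3 rel.py -15 .088;  python3 -m pendant '[[-5,3,0,6,0],[0,0,0,0,0]]'; python3 rel.py -21 .088; python3 look.py c
```

```text
clock: 7.8
ee_pos: [0.6863, -0.1306, 0.0868]
orientation: [-177.9, -0.8, 75.7]
contact_force: [0.5, 0.4, 0.1]
width: 0.0002
t 7.8 ee [ 0.6863 -0.1306  0.0868] ori [-177.9   -0.8   75.7] q7 -15.1 w 0.0 F [0.5 0.4 0.1]
shift mm x,y,z [-0.2  1.5] -1.2 turn 0.7
now frame -14.3 radial,tangential mm [40.8 18.7]
clock: 8.05
ee_pos: [0.6874, -0.1364, 0.0863]
orientation: [-177.8, -0.6, 70.1]
contact_force: [0.6, -0.3, 0.3]
width: -0.0002
t 8.05 ee [ 0.6874 -0.1364  0.0863] ori [-177.8   -0.6   70.1] q7 -19.0 w -0.0 F [ 0.6 -0.3  0.3]
shift mm x,y,z [0.7 0.6] -1.7 turn 1.1
now frame -19.9 radial,tangential mm [41.8 17.5]
```

View pics/c.png

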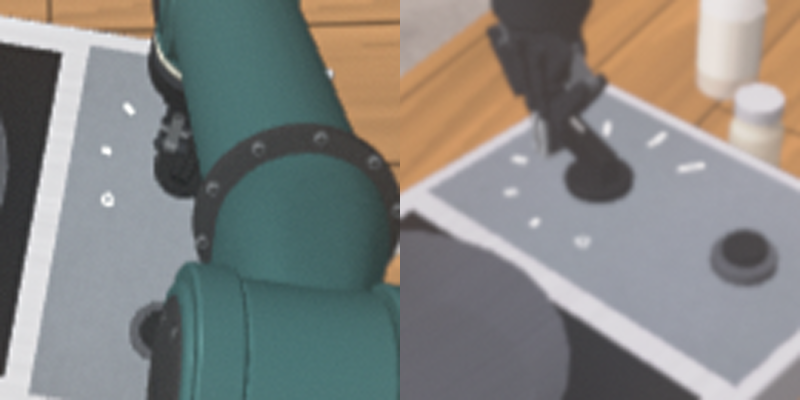

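In the side view the pointer now points up-left, with its white line at crop (577,123). I'll compare that with the predicted projections.

```bash
cat > pred.py <<'E'
from h import *
from fit import ax,a
c=dict(np.load("pics/side_a.npz")); ct=dict(np.load("pics/top0.npz"))
for k in (3,4,5,6):
    b=a+np.radians(122.5-35*k); d=np.array([np.cos(b),np.sin(b)])
    for r in (.03,.058):
        u=proj(c,[*(ax+r*d),.106])[0]; v=proj(ct,[*(ax+r*d),.106])[0]
        print(k,r,"side crop",(400+(u[0]-190)*400/130).round(),((u[1]-110)*400/130).round(),"top crop",((v-[240,120])*400/130).round())
E
python3 pred.py
```

```text
3 0.03 side crop 565.0 138.0 top crop [182. 123.]
3 0.058 side crop 533.0 129.0 top crop [177.  91.]
4 0.03 side crop 580.0 128.0 top crop [203. 126.]
4 0.058 side crop 564.0 111.0 top crop [218.  98.]
5 0.03 side crop 602.0 125.0 top crop [218. 141.]
5 0.058 side crop 605.0 105.0 top crop [248. 126.]
6 0.03 side crop 623.0 130.0 top crop [223. 161.]
6 0.058 side crop 645.0 115.0 top crop [256. 166.]
```

The selector is on 4. Last click: push past -46.5° (5 rests at -64°) in small steps.

```bash
python3 -m pendant '[[-5.5,2.2,-1,7,0],[-6,2.2,-0.5,7,0],[-6,2.2,0,7,0],[0,0,0,0,0]]'; python3 rel.py -41 .088;  python3 -m pendant '[[-5.6,2.2,0,7,0],[0,0,0,0,0]]'; python3 rel.py -48 .088
```

```text
clock: 8.65
ee_pos: [0.6873, -0.148, 0.0872]
orientation: [-177.7, -0.3, 49.3]
contact_force: [0.8, 0.1, 0.5]
width: -0.0001
t 8.65 ee [ 0.6873 -0.148   0.0872] ori [-177.7   -0.3   49.3] q7 -33.5 w -0.0 F [0.8 0.1 0.5]
shift mm x,y,z [-3.6  1.7] -0.8 turn 0.3
now frame -40.7 radial,tangential mm [40.4 22.3]
clock: 8.9
ee_pos: [0.6865, -0.152, 0.0872]
orientation: [-177.7, -0.1, 42.7]
contact_force: [0.1, -1.2, -0.2]
width: 0.0
t 8.9 ee [ 0.6865 -0.152   0.0872] ori [-1.777e+02 -1.000e-01  4.270e+01] q7 -38.2 w 0.0 F [ 0.1 -1.2 -0.2]
shift mm x,y,z [-5.1  2.4] -0.8 turn 0.7
now frame -47.3 radial,tangential mm [39.9 23.6]
```

```bash
python3 -m pendant '[[-3.5,1.5,0,0,0],[-2,1,0,0,0],[0,0,0,0,0]]'; python3 rel.py -48 .088; python3 look.py d
```

```text
clock: 9.28
ee_pos: [0.6832, -0.1574, 0.0869]
orientation: [-177.6, -0.1, 43.1]
contact_force: [0.5, -0.2, 0.0]
width: -0.0
t 9.28 ee [ 0.6832 -0.1574  0.0869] ori [-1.776e+02 -1.000e-01  4.310e+01] q7 -37.5 w -0.0 F [ 0.5 -0.2  0. ]
shift mm x,y,z [1.  0.7] -1.1 turn 1.1
now frame -46.9 radial,tangential mm [41.7 17.3]
```

View pics/d.png

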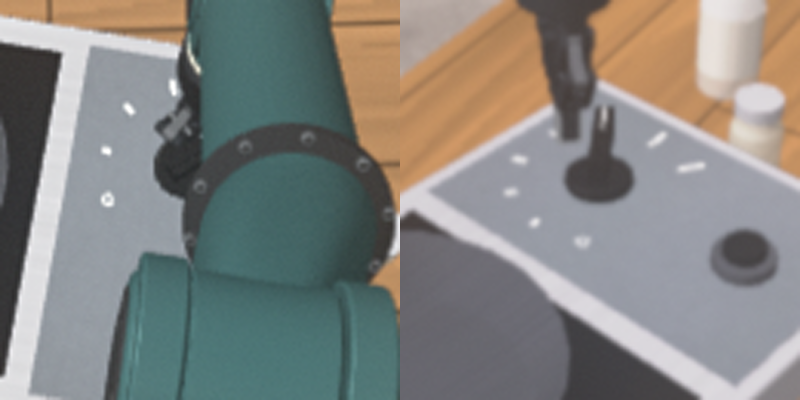

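The pointer has snapped to 5: its tip is at crop (605,107), where the prediction is (605,105), and it is clear of the finger. I'll back off, lift and move over start.

```bash
python3 -m pendant '[[6,2,0,0,0],[2,0,-20,0,0],[0,0,-30,0,0],[0,0,-20,0,0],[0,0,0,0,0]]'; python3 - <<'E'
from rel import *
from fit import S
rel(S,40,.125)
E
```

```text
clock: 10.0
ee_pos: [0.6951, -0.1547, 0.1628]
orientation: [-177.7, -0.3, 43.2]
contact_force: [0.0, -0.2, 0.5]
width: -0.0001
t 10.0 ee [ 0.6951 -0.1547  0.1628] ori [-177.7   -0.3   43.2] q7 -37.7 w -0.0 F [ 0.  -0.2  0.5]
shift mm x,y,z [-112.  -166.9] 37.8 turn 3.2
```

```bash
python3 -m pendant '[[-15,-22,0,0,0],[-23,-34,0,0,0],[-23,-34,0,0,0],[-23,-34,0,0,0],[-18,-27,10,0,0],[-9,-14,10,0,0],[0,0,0,0,0],[0,0,0,0,0]]'; cat > st.py <<'E'
from rel import *
from fit import S
rel(S,40,.086)
E
python3 st.py
```

```text
clock: 11.0
ee_pos: [0.4956, -0.1075, 0.1482]
orientation: [-177.8, -0.3, 43.3]
contact_force: [0.5, 0.4, -0.8]
width: -0.0003
t 11.0 ee [ 0.4956 -0.1075  0.1482] ori [-177.8   -0.3   43.3] q7 -39.1 w -0.0 F [ 0.5  0.4 -0.8]
shift mm x,y,z [1.3 3.9] 62.2 turn 3.3
```

```bash
python3 -m pendant '[[1.3,4,12,0,0],[0,0,14,0,0],[0,0,14,0,0],[0,0,8,0,0],[0,0,0,0,0]]'; python3 st.py; python3 look.py e
```

```text
clock: 11.62
ee_pos: [0.5014, -0.1086, 0.0961]
orientation: [-177.9, -0.4, 43.3]
contact_force: [0.5, 0.6, 0.1]
width: 0.0003
t 11.62 ee [ 0.5014 -0.1086  0.0961] ori [-177.9   -0.4   43.3] q7 -39.3 w 0.0 F [0.5 0.6 0.1]
shift mm x,y,z [-2.3 -0.9] 10.1 turn 3.3
```

View pics/e.png

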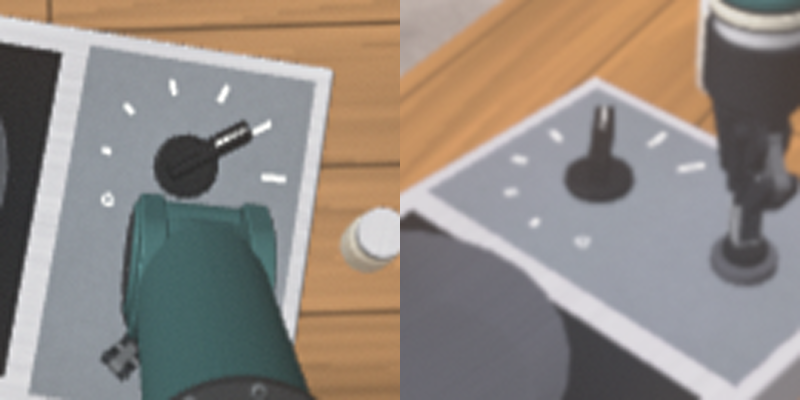

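The top view shows the pointer lined up with bar 5 at (262,128). The fingertip is centred over the start cap at side crop (745,240), so I'll press in small steps and watch the force.

```bash
for i in 1; do python3 -m pendant '[[-2,-1,3,0,0],[0,0,3,0,0],[0,0,0,0,0]]'; python3 -m pendant '[[0,0,3,0,0],[0,0,0,0,0]]'; python3 -m pendant '[[0,0,2,0,0],[0,0,0,0,0]]'; done
```

```text
clock: 12.1
ee_pos: [0.4999, -0.1094, 0.0917]
orientation: [-178.0, -0.5, 43.3]
contact_force: [-0.6, 0.2, 1.5]
width: -0.0001
clock: 12.35
ee_pos: [0.4999, -0.1095, 0.089]
orientation: [-178.1, -0.5, 43.2]
contact_force: [0.4, 0.6, 3.3]
width: -0.0
clock: 12.6
ee_pos: [0.5, -0.1095, 0.0872]
orientation: [-178.1, -0.5, 43.2]
contact_force: [-1.1, -0.7, 3.5]
width: 0.0001
```

```bash
python3 -m pendant '[[0,0,2,0,0],[0,0,0,0,0]]'; python3 -m pendant '[[0,0,2,0,0],[0,0,0,0,0]]'
```

```text
clock: 12.85
ee_pos: [0.5, -0.1095, 0.0862]
orientation: [-178.1, -0.5, 43.2]
contact_force: [-2.1, 0.5, 5.6]
width: -0.0002
clock: 13.1
ee_pos: [0.5, -0.1095, 0.0864]
orientation: [-178.1, -0.5, 43.2]
contact_force: [-1.5, 0.4, 3.8]
width: -0.0001
```

```bash
python3 -m pendant '[[0,0,4,0,0],[0,0,4,0,0]]'; python3 -m pendant '[[0,0,6,0,0],[0,0,6,0,0]]'
```

```text
clock: 13.35
ee_pos: [0.5001, -0.1096, 0.0852]
orientation: [-178.1, -0.4, 43.2]
contact_force: [-9.6, 1.4, 51.4]
width: -0.0002
clock: 13.6
ee_pos: [0.5002, -0.1096, 0.0849]
orientation: [-178.1, -0.4, 43.1]
contact_force: [-13.1, 1.3, 63.8]
width: -0.0003
```

The button is hard on its stop (64 N). I'll release it and lift away.

```bash
python3 -m pendant '[[0,0,-3,0,0],[0,0,-6,0,0],[0,0,-15,0,0],[0,0,-25,0,0],[-20,-20,-25,0,0],[-25,-25,-20,0,0],[-25,-25,0,0,0],[-15,-15,0,0,0],[0,0,0,0,0],[0,0,0,0,0]]'; python3 look.py f; python3 - <<'E'
from h import *
c=dict(np.load("pics/side_f.npz")); c0=dict(np.load("pics/side0.npz"))
print("side diff jar/bottle/pan", [np.abs(c["frame"][s].astype(int)-c0["frame"][s]).mean().round(2) for s in (np.s_[75:160,280:320],np.s_[190:280,110:240])])
p=proj(c,[.4992,-.1096,.092])[0].round().astype(int); s=np.s_[p[1]-2:p[1]+3,p[0]-3:p[0]+4]
print("button depth median before/after",np.median(c0["z_map"][s]),np.median(c["z_map"][s]))
E
```

```text
clock: 14.85
ee_pos: [0.383, -0.1087, 0.1871]
orientation: [-178.5, -0.7, 43.1]
contact_force: [0.9, -0.8, 0.4]
width: -0.0
side diff jar/bottle/pan [np.float64(4.77), np.float64(3.25)]
button depth median before/after 0.85508674 0.8546301
```

View pics/f.png

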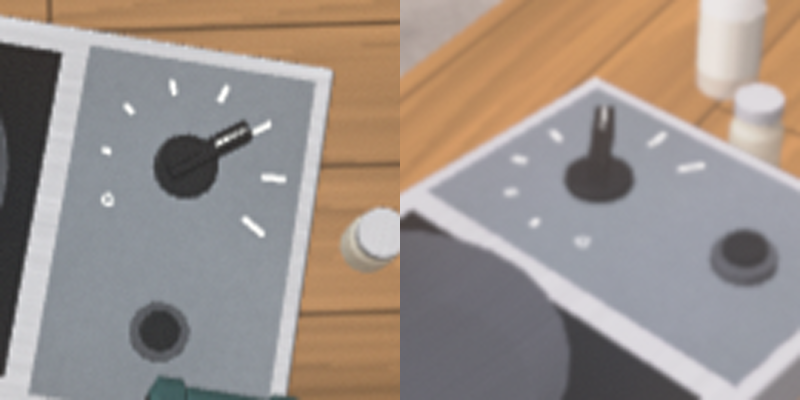

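The pointer is on bar 5 at (262,128), the start cap is back up, the jar, bottle and pan are in place, and the robot is clear of everything. Handing in.

```bash
python3 -c "
from bench import *
print(job_done())"
```

```text
the job is handed in; nothing more can be done
None
```

The heat selector is on 5, and the start button has been pressed fully down and come back up. The job was handed in at about 15 s of the 64 s allowed; no verdict was reported.

- **Selector:** it started on 1. I pushed the pointer round clockwise with the closed fingertips through 2, 3 and 4 to 5. In the last pictures the pointer lines up with bar 5, with its tip within about 2 crop pixels of where I predicted.
- **Start button:** I pressed it only after the selector was seen on 5. The fingertip met the stop at about 6 mm of travel, with 64 N at the end. That is far more than the 5 N needed, but it was a fingertip contact and well under the 120 N wrist limit. After I lifted off, the measured depth of the cap was within 0.5 mm of what it was before.
- **Bystanders:** the pan, jar and bottle look unmoved in the final side view. I checked this only by eye and by a small image difference, not by measuring their positions.
- **Weaker checks:** the snaps onto 2 and 3 were judged from the finger's position and force rather than seen in a picture. The side view confirmed 4, and both views confirmed 5. No check disagreed.

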